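# Load a book block into the stack cutter and clamp it

### The arm

A 6-joint arm with a two-finger parallel gripper is mounted at the origin on the work surface. World frame = base frame: x ahead of the robot, y to its left, z up, the work surface at z = 0. Lengths are in m, angles in rad, forces in N, time in s.
With the tool pointing down it reaches from about 0.35 to 0.775 m from the base axis. Payload 5.5 kg.
Tool frame: the origin (TCP) lies on the centre line of the jaws, within the pads' length; the fingertips stand 8 mm ahead of it and the grasp point (between the pads) lies 11 mm behind it (manip.tip_extent is the distance from the TCP to the fingertips, in m); z points along the fingers, x is the direction in which the jaws open and shut, and the axes are right-handed (so a half turn about z gives the same grasp; the last joint's range is limited). The gripper opens to 85 mm and grips with 20 to 120 N. Pads are 22 mm wide; open, the fingers measure 114 mm over their backs; the gripper's body (76 mm by 85 mm) begins 54 mm behind the grasp point. The pads swing forward as they close: fully open they stand 13 mm farther back than shut.
Start: joints at [-0.14, 0.313, 0.046, 1.304, 0, 1.431], TCP at [0.575, -0, 0.214] pointing down, gripper open.
Joint ranges: [-2.76, 2.76], [-0.86, 1.69], [-1.03, 1.26], [-2.2, 2.34], [-1.47, 1.5], [-3.14, 3.14]. Speed limits (rad/s): [2.57, 2.57, 3.14, 3.14, 3.14, 3.14].

### API

Orientations are given as a unit quaternion [w, x, y, z].
In Python, from station import manip gives the robot as it stands. The module is installed in compiled form; this text tells all that it offers.
- The arm moves only by the shell command python3 -m inch 'ROWS'. ROWS is JSON, one flat list of numbers, 7 for each row, row after row: the shift along the tool's x, y, z in cm, then the turn, a rotation vector about the tool's x, y, z in rad, then the finger opening in cm, from 0 to 8.54. A call has exactly 8 rows; each row is the pose to reach, as a shift and turn from the pose commanded when the call began, along the tool's axes at that moment; what a row does not reach only later rows make up. A row lasts 1/10 s, in which the tool goes at most 50 mm and 8.59 degrees, less where a joint would pass 70% of its speed; a pose out of reach is approached as far as the arm can. A call with a gripper value outside its range is refused whole. The fingers move at their own pace and stop on an object; the grip force is fixed at half the most. Time passes only in rows, so rows that repeat a pose let the fingers close, or fill a call up. It gives the time, the measured TCP pose, the force and the opening at its end, in the units of the state.
- manip.get_state(): the state, without advancing time (a new reading comes with each control period).
- manip.read_camera(name): name is "scene" or "side" or "wrist"; returns the picture (420x560x3 uint8, red, green, blue); there is no depth.
- manip.get_calibration(name): a dict with "camera_matrix" (3x3 intrinsics, pixels), "T" (4x4, takes a point from camera to world coordinates). Camera axes: x right, y down, z forward; pixel columns grow to the right and rows downward; lengths in m; the calibration is good to about 2 mm. A picture is of the moment at which its call begins: read the wrist's pose just before it. get_calibration takes no time and is no camera call; for the wrist camera it gives the pose at the moment of the call.
- manip.hand_in(): hands the job in, once; it reports no verdict.
The state is a dict: "clock": time; "joints": joint angles; "joint_velocities": joint speeds; "joint_torque": joint torques, N m; "tcp_pos": TCP position; "orientation": TCP orientation; "force": force on the tool from outside, world axes, zero at the start; "moment": the same for the moment, N m; "opening": opening from 0.0 (shut) to 1.0 (fully open).
Only numpy, scipy, OpenCV 4.12 (cv2) and the standard library are available. Lean on these libraries where they do the work, as an engineer would, in place of code of your own. Each camera call takes 0.05 s, during which the arm holds its last target. There are 200 camera calls.

### The job

Load the untrimmed book into the paper cutter: slide it along the bed under the clamp bar until it lies flush against the side lay and fully home against the back gauge, and hold it pressed there for a moment with a light, steady push - firm enough to be sure it is seated, never so hard that the page edges are dented. Then press the clamp lever all the way down so that the bar grips the book squarely in that corner, and let go; leave the other things on the table where they are.

Things in the scene. Friction and masses are not known exactly. Their poses are not given: they have to be found in the camera images.
- cutter: desk-top stack cutter standing fixed on the table: grey bed 420 mm deep (its x) by 380 mm wide (its y), bed surface 45 mm above the table. Origin on the table under the middle of the gantry's front face; x points away from the operator (the feed direction), y to the operator's left, z up.
- gantry (a point): top front edge of the gantry's cross beam, at its middle, 131 mm above the table. Cheeks (y = +-153 to +-177 mm) and beam span x = 0 to 60 mm of the cutter. Under the beam hangs the steel clamp bar (x = 12 to 48 mm, 290 mm long), its raised underside 26 to 28 mm above the bed: only 2 to 4 mm more than the book's thickness, so no finger goes under.
- side_lay (a point): point on the upper edge of the side lay's guiding face, 100 mm in front of the gantry. The side lay is a fixed aluminium rail on the bed along the cutter's x, from x = -200 to 200 mm, 14 mm wide, 20 mm high; its guiding face is the plane y = +100 mm of the cutter and faces right (-y).
- knife_arm (a point): middle of the knife arm, which is latched upright on the right cheek: x = -22 to 0 mm, y = -120 to -235 mm of the cutter, up to 0.46 m above the table. Keep clear of it.
- gauge: back gauge: aluminium bar fixed on the bed behind the gantry, 185 mm long across the bed, 16 mm thick, 26 mm high, flat face towards the operator, set 65 to 95 mm behind the gantry's front. Origin on the bed in the inner corner of gauge face (plane x = 0) and side lay face (plane y = 0), axes as the cutter's. With the book home, 45 to 75 mm of it stick out in front.
- book: rigid book, cardboard cover, 140 (x) by 190 (y) by 24 mm thick, 0.35 to 0.65 kg, lying askew on the bed. Origin: centre of underside; x to the spine (goes on the gauge), y to the side lay. Slides at 2 to 5 N (more if pressed down); pushed askew on the lay it jams. It is seated by 4 N or more on the gauge for 0.3 s (9 to 13 N at the fingers, with friction); over 18 N dents it.
- book_corner (a point): the bottom corner of the book at its +x, +y end (70 mm and 95 mm from its origin): it belongs at the origin of the back gauge.
- clamp_lever (a joint): angle of the clamp lever, rad: 0 raised (45 degrees up, towards the operator), 0.75 fully down (level, at its stop), which lowers the clamp bar 6.6 mm into sprung contact with the book. Its axis is level, along the cutter's y. It needs about 0.4 N m (3 to 6 N on the grip), stays where it is left, and starts at 0 to 0.15.
- lever_pivot (a point): axis of the clamp lever, on the outside of the left cheek: 110 mm above the table, at x = 30 mm, y = 190 mm of the cutter.
- lever_grip (a point): point in the black grip of the clamp lever, 150 mm from its axis; the grip is 26 mm wide, 18 mm thick and reaches from 80 to 165 mm from the axis. Press it down from above; straight down at 90 mm in front of the axis works all the way.
- vase: brown glass bottle with tulips, 80 mm across, up to 0.39 m tall with the flowers; not to be moved. Origin: centre of its underside.
- books: two finished books lying stacked, 150 by 110 by 40 mm; not to be moved. Origin: centre of the underside.
- mug: white mug, 80 mm across, 85 mm tall; not to be moved. Origin: centre of its underside.
- pumpkin: small orange pumpkin, 84 mm across, 60 mm tall; not to be moved. Origin: centre of its underside.
Things that resemble listed ones, but are neither listed nor needed, are in the scene too. What is shaped like the book but blue is not meant.

How it is judged:
By the outcome, as a careful person would: the job done as asked, in the order asked, and still so for the second after the job is handed in, with the robot touching nothing.
It also fails if it takes over 72 s, if anything falls off the work surface, if the arm or the gripper's body presses on something with over 40 N, if the wrist force passes 120 N, or if a joint passes its speed limit or range.

## Working session

There is one attempt and no reset: what is moved stays moved. The work goes in short steps, Python scripts to look and compute and a shell command to move; the robot and the scene stay as the last step left them, time stands still between calls to the robot, and variables do not carry over. Pictures are saved under pics/ and viewed, about 8 in all and at most 12, crops included, and the job is handed in when it is done.

```bash
mkdir -p pics; python3 - <<'E'
from station import manip
import cv2,json
for n in("scene","side"):
    cv2.imwrite(f"pics/{n}0.png",manip.read_camera(n)[...,::-1])
    c=manip.get_calibration(n);print(n,c["camera_matrix"],c["T"])
print(manip.get_state(),manip.tip_extent)
E
```

```text
scene [[467.43865066   0.         277.9866653 ]
 [  0.         467.43865066 209.9763032 ]
 [  0.           0.           1.        ]] [[-0.02127773  0.78972936 -0.61308629  1.34659511]
 [ 0.99974562  0.02139515 -0.00713757  0.01640962]
 [ 0.00748032 -0.6130822  -0.78998371  1.18388303]
 [ 0.          0.          0.          1.        ]]
side [[472.74128175   0.         285.15687696]
 [  0.         472.74128175 212.31668637]
 [  0.           0.           1.        ]] [[ 0.93445125 -0.1639478   0.31610438  0.10692293]
 [-0.3551392  -0.49394462  0.79365915 -1.1570087 ]
 [ 0.02601939 -0.85389685 -0.51979146  0.90989496]
 [ 0.          0.          0.          1.        ]]
{'clock': 0.1, 'joints': array([-1.39601133e-01,  3.13930407e-01,  4.51052794e-02,  1.30359255e+00,
       -1.46478552e-05,  1.43115781e+00]), 'joint_velocities': array([-4.17574945e-04, -2.87888048e-03,  3.74249582e-03,  2.61695583e-03,
        7.60743500e-06, -2.65575194e-04]), 'joint_torque': array([ 3.58776997e-03, -4.81727242e+01,  2.99244744e+01,  1.27543980e-02,
       -1.12281841e-04,  1.60051752e-05]), 'tcp_pos': array([5.74526633e-01, 5.15449515e-05, 2.13600342e-01]), 'orientation': array([-1.05566387e-04,  9.99999671e-01,  1.86987575e-05, -8.03806394e-04]), 'force': array([ 0.596427  , -0.62947572,  0.00232053]), 'moment': array([-0.00195027, -0.02585758,  0.03945829]), 'opening': 1.0008471123296243} 0.008
```

View pics/scene0.png

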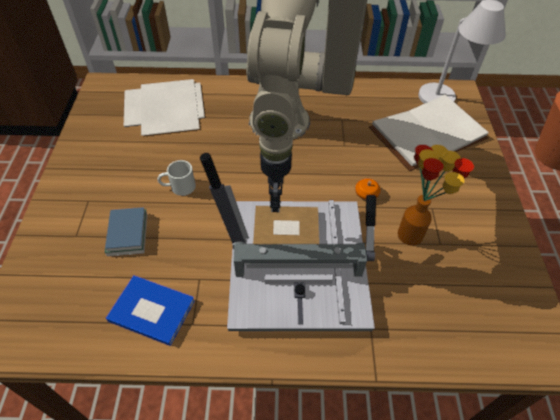

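View pics/side0.png

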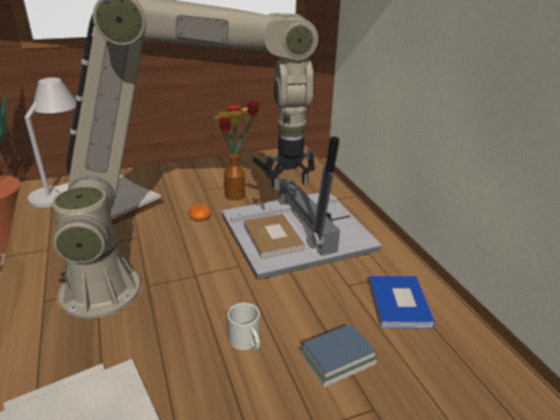

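```bash
python3 - <<'E'
import cv2
i=cv2.imread("pics/scene0.png")[190:335,200:400]
cv2.imwrite("pics/c1.png",cv2.resize(i,None,fx=4,fy=4,interpolation=cv2.INTER_CUBIC))
i=cv2.imread("pics/side0.png")[170:275,215:385]
cv2.imwrite("pics/c2.png",cv2.resize(i,None,fx=4.7,fy=4.7,interpolation=cv2.INTER_CUBIC))
E
```

```text
(no output)
```

View pics/c1.png

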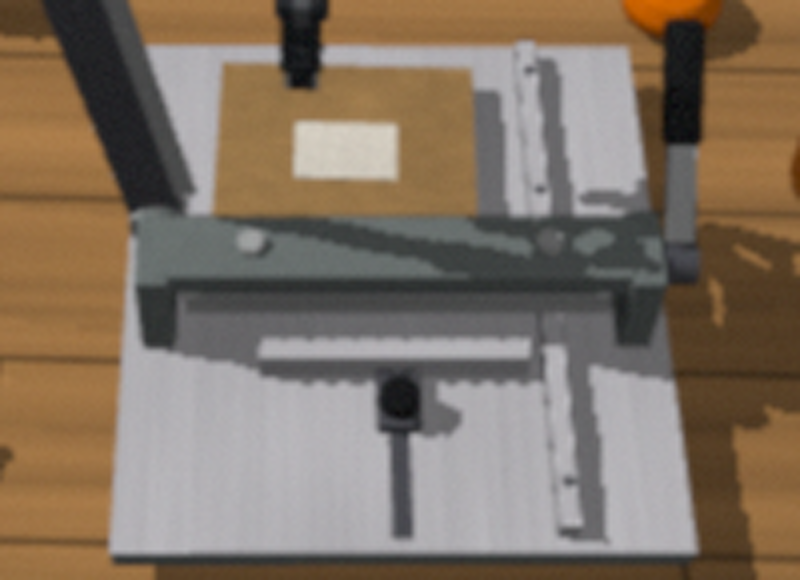

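View pics/c2.png

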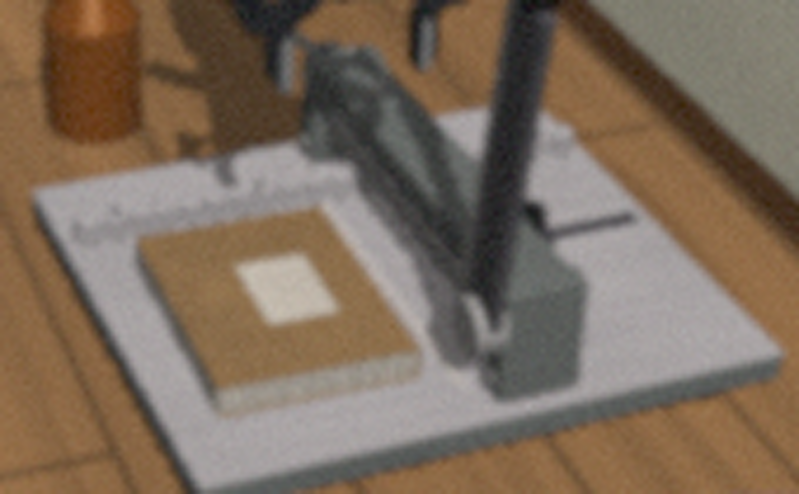

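```bash
cat > h.py <<'E'
from station import manip
import numpy as np
def px(cam,u,v,z,C=None):
    c=C or manip.get_calibration(cam);K=c["camera_matrix"];T=c["T"]
    d=T[:3,:3]@np.linalg.solve(K,[u,v,1.]);s=(z-T[2,3])/d[2]
    return T[:3,3]+s*d
S=lambda u,v,z:px("scene",200+(u+.5)/4-.5,190+(v+.5)/4-.5,z)
D=lambda u,v,z:px("side",215+(u+.5)/4.7-.5,170+(v+.5)/4.7-.5,z)
E
python3 - <<'E'
from h import *
np.set_printoptions(precision=4,suppress=True)
def P(n,f,l,z):
    a=np.array([f(u,v,z)[:2] for u,v in l]);print(n,a.tolist() and a.round(4).tolist())
P("bed S",S,[(143,45),(630,45),(697,553),(110,553)],.045)
P("bed D",D,[(205,490),(35,190),(545,108),(782,355)],.045)
P("lay S face top",S,[(514,45),(529,214),(544,345),(559,528)],.065)
P("gauge top front S",S,[(260,340),(530,337)],.071)
P("beam top front S",S,[(140,213),(655,216)],.131)
P("book S tl,tr + sides",S,[(222,64),(470,68),(215,213),(475,213)],.069)
P("book D",D,[(215,392),(140,240),(320,210),(418,352)],.069)
P("label S",S,[(293,121),(398,122),(399,180),(293,178)],.069)
P("label D",D,[(238,262),(302,254),(338,313),(272,326)],.069)
P("lever pivot S",S,[(683,262)],.125)
P("grip S end",S,[(685,22)],.225)
E
```

```text
bed S [[0.4303, -0.1279], [0.4199, 0.2535], [0.8415, 0.262], [0.8508, -0.1167]]
bed D [[0.4372, -0.1319], [0.4271, 0.2482], [0.848, 0.2439], [0.8518, -0.1209]]
lay S face top [[0.4386, 0.1599], [0.5947, 0.1637], [0.702, 0.1687], [0.8356, 0.171]]
gauge top front S [[0.7065, -0.0253], [0.6995, 0.1587]]
beam top front S [[0.6451, -0.1078], [0.6384, 0.2402]]
book S tl,tr + sides [[0.4665, -0.0635], [0.4653, 0.1249], [0.6024, -0.0615], [0.5975, 0.1246]]
book D [[0.4646, -0.0685], [0.4711, 0.1198], [0.6058, 0.1175], [0.6044, -0.0693]]
label S [[0.519, -0.008], [0.5178, 0.0699], [0.5702, 0.0703], [0.5705, -0.0066]]
label D [[0.5274, 0.0709], [0.5731, 0.0664], [0.5708, -0.0101], [0.5237, -0.0104]]
lever pivot S [[0.6708, 0.2569]]
grip S end [[0.5456, 0.2544]]
```

Scene crop: the brown book (crop 215–475, 64–213) lies left of the lay (face 514→559). The gauge bar runs at 260–530, 340, the lever grip is at 685, 22–140, and the knife arm is upper left. The blue book at scene (150, 310) is the decoy: brown cardboard lying on the bed is what's described, and both crops show it.

Estimates:
- **Cutter:** origin about (0.641, 0.066), yaw about +0.027.
- **Book:** x 0.466–0.605, y −0.066–0.122, yaw about 0.
- **Lay:** about 40 mm to the left of the book.

Next I'll push the book sideways, with both open fingers in line along x.

```bash
python3 -m inch '[-2.5,0,0,0,0,-0.027,8.5, -4.5,0,0,0,0,-0.027,8.5, -4.5,2.5,0,0,0,-0.027,8.5, -4.5,5,2,0,0,-0.027,8.5, -4.5,7.5,5,0,0,-0.027,8.5, -4.5,10,8,0,0,-0.027,8.5, -4.5,10,11,0,0,-0.027,8.5, -4.5,10,11,0,0,-0.027,8.5]'
```

```text
clock: 0.9
tcp_pos: [0.5264, -0.0996, 0.1001]
orientation: [-0.002, 1.0, 0.013, -0.004]
force: [-0.1, 0.3, -0.5]
opening: 0.989
```

```bash
python3 -m inch '[0,0,1.5,0,0,0,8.5, 0,0,3,0,0,0,8.5, 0,0,4,0,0,0,8.5, 0,0,4.4,0,0,0,8.5, 0,0,4.7,0,0,0,8.5, 0,0,4.7,0,0,0,8.5, 0,0,4.7,0,0,0,8.5, 0,0,4.7,0,0,0,8.5]'; python3 - <<'E'
from station import manip
import cv2
print(manip.get_state()["force"])
i=manip.read_camera("side")[150:300,195:395,::-1]
cv2.imwrite("pics/c3.png",cv2.resize(i,None,fx=4,fy=4,interpolation=cv2.INTER_CUBIC))
E
```

```text
clock: 1.7
tcp_pos: [0.5305, -0.1001, 0.058]
orientation: [0.0, 1.0, 0.014, 0.001]
force: [1.1, 0.2, 0.1]
opening: 0.994
[1.0876245  0.23270922 0.09698182]
```

View pics/c3.png

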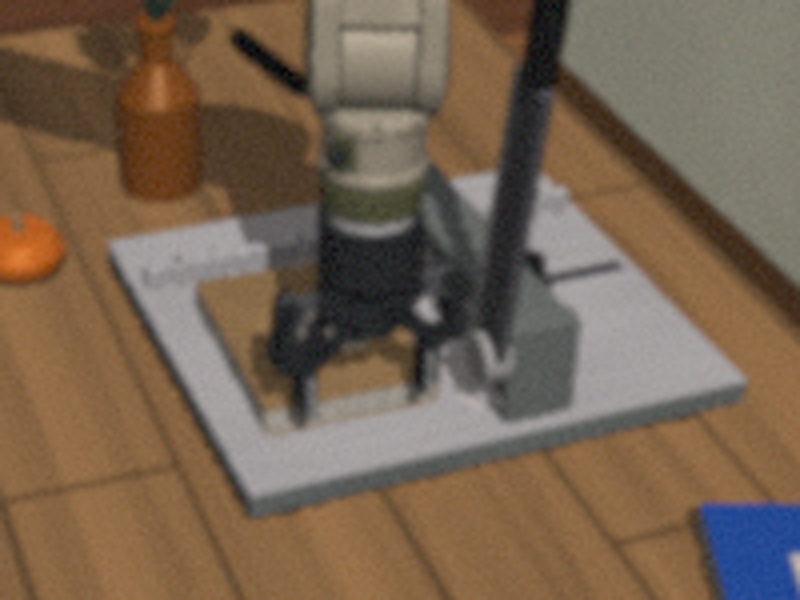

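```bash
python3 -m inch '[0,-0.8,0.3,0,0,0,8.5, 0,-1.6,0.3,0,0,0,8.5, 0,-2.3,0.3,0,0,0,8.5, 0,-3,0.3,0,0,0,8.5, 0,-3.6,0.3,0,0,0,8.5, 0,-4.2,0.3,0,0,0,8.5, 0,-4.8,0.3,0,0,0,8.5, 0,-5.2,0.3,0,0,0,8.5]'; python3 -m inch '[0,-0.2,0,0,0,0,8.5, 0,-0.4,0,0,0,0,8.5, 0,-0.4,0,0,0,0,8.5, 0,-0.5,0,0,0,0,8.5, 0,-0.5,0,0,0,0,8.5, 0,-0.6,0,0,0,0,8.5, 0,-0.6,0,0,0,0,8.5, 0,-0.6,0,0,0,0,8.5]'
```

```text
clock: 2.55
tcp_pos: [0.5286, -0.0474, 0.0544]
orientation: [-0.0, 1.0, 0.014, 0.0]
force: [0.5, 0.2, -0.9]
opening: 0.994
clock: 3.35
tcp_pos: [0.5285, -0.0421, 0.0544]
orientation: [0.0, 1.0, 0.013, 0.0]
force: [0.5, 0.4, 0.7]
opening: 0.997
```

```bash
python3 - <<'E'
from station import manip
import cv2
i=manip.read_camera("scene")[190:335,200:400,::-1]
cv2.imwrite("pics/c4.png",cv2.resize(i,None,fx=4,fy=4,interpolation=cv2.INTER_CUBIC))
E
```

```text
(no output)
```

View pics/c4.png

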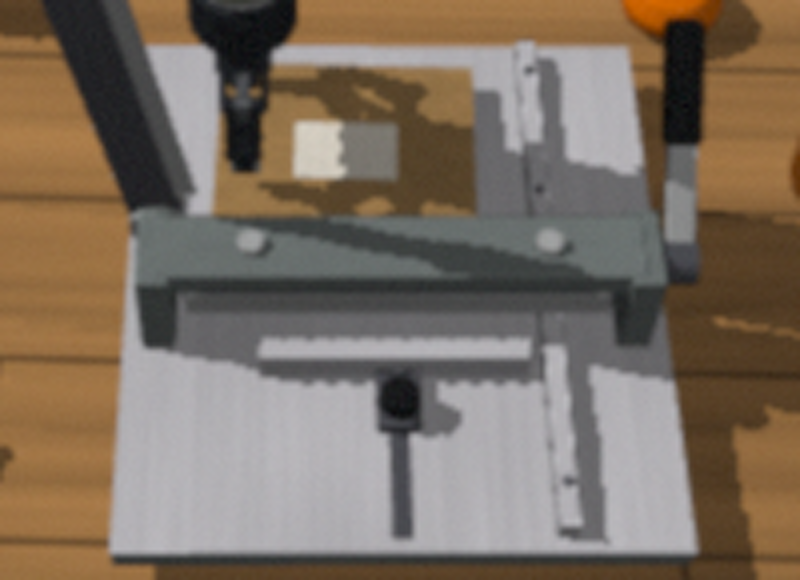

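```bash
python3 - <<'E'
from h import *
for u,v in((303,418),(425,398)):
    for z in(.05,.06,.07,.08): print(u,z,px("side",195+u/4-.4,150+v/4-.4,z).round(3))
for z in(.06,.07,.08,.09): print(z,S(245,170,z).round(3))
E
python3 -m inch '[0,0,-2,0,0,0,8.5, 0,1.5,-2,0,0,0,8.5, 0,3.5,-2,0,0,0,8.5, 0,5.5,-1.5,0,0,0,8.5, 0,6,0,0,0,0,8.5, 0,6,0,0,0,0,8.5, 0,6,0,0,0,0,8.5, 0,6,0,0,0,0,8.5]'
```

```text
303 0.05 [ 0.5   -0.059  0.05 ]
303 0.06 [ 0.495 -0.072  0.06 ]
303 0.07 [ 0.491 -0.085  0.07 ]
303 0.08 [ 0.486 -0.097  0.08 ]
425 0.05 [ 0.598 -0.065  0.05 ]
425 0.06 [ 0.592 -0.078  0.06 ]
425 0.07 [ 0.587 -0.09   0.07 ]
425 0.08 [ 0.581 -0.103  0.08 ]
0.06 [ 0.558 -0.042  0.06 ]
0.07 [ 0.565 -0.042  0.07 ]
0.08 [ 0.572 -0.041  0.08 ]
0.09 [ 0.579 -0.041  0.09 ]
clock: 4.2
tcp_pos: [0.5302, -0.102, 0.0547]
orientation: [0.0, 1.0, 0.014, 0.0]
force: [0.2, -0.1, -0.4]
opening: 0.994
```

```bash
python3 -m inch '[0,0,0.3,0,0,0,8.5, 0,0,0.6,0,0,0,8.5, 0,0,0.9,0,0,0,8.5, 0,0,1.1,0,0,0,8.5, 0,0,1.3,0,0,0,8.5, 0,0,1.5,0,0,0,8.5, 0,0,1.5,0,0,0,8.5, 0,0,1.5,0,0,0,8.5]';  python3 - <<'E'
from station import manip
import cv2
i=manip.read_camera("side")[190:265,235:335,::-1]
cv2.imwrite("pics/c5.png",cv2.resize(i,None,fx=8,fy=8,interpolation=cv2.INTER_CUBIC))
E
```

```text
clock: 5.0
tcp_pos: [0.5301, -0.102, 0.0394]
orientation: [-0.0, 1.0, 0.013, 0.0]
force: [0.9, -0.2, 0.4]
opening: 0.996
```

View pics/c5.png

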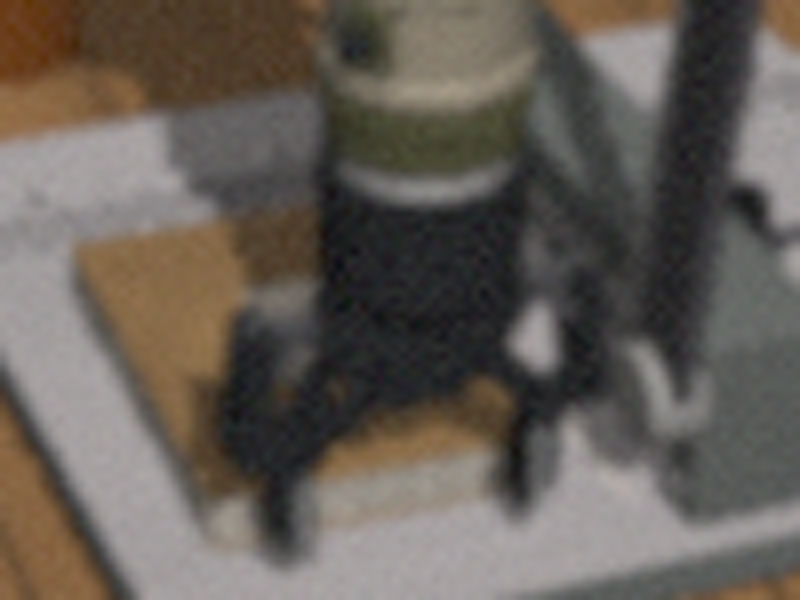

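```bash
python3 -m inch '[0,0,0.2,0,0,0,8.5, 0,0,0.3,0,0,0,8.5, 0,0,0.4,0,0,0,8.5, 0,0,0.5,0,0,0,8.5, 0,0,0.6,0,0,0,8.5, 0,0,0.7,0,0,0,8.5, 0,0,0.8,0,0,0,8.5, 0,0,0.8,0,0,0,8.5]'
```

```text
clock: 5.85
tcp_pos: [0.53, -0.102, 0.0313]
orientation: [-0.0, 1.0, 0.014, -0.0]
force: [-1.4, 0.5, -0.2]
opening: 0.994
```

```bash
python3 -m inch '[0,-0.8,0,0,0,0,8.5, 0,-1.6,0,0,0,0,8.5, 0,-2.1,0,0,0,0,8.5, 0,-2.6,0,0,0,0,8.5, 0,-3.1,0,0,0,0,8.5, 0,-3.6,0,0,0,0,8.5, 0,-4.1,0,0,0,0,8.5, 0,-4.6,0,0,0,0,8.5]'; python3 -m inch '[0,-0.2,0,0,0,0,8.5, 0,-0.4,0,0,0,0,8.5, 0,-0.6,0,0,0,0,8.5, 0,-0.7,0,0,0,0,8.5, 0,-0.8,0,0,0,0,8.5, 0,-0.9,0,0,0,0,8.5, 0,-1,0,0,0,0,8.5, 0,-1.1,0,0,0,0,8.5]'
```

```text
clock: 6.65
tcp_pos: [0.5289, -0.056, 0.0315]
orientation: [0.0, 1.0, 0.013, 0.0]
force: [-0.2, -3.7, -0.2]
opening: 0.997
clock: 7.45
tcp_pos: [0.5287, -0.0451, 0.0315]
orientation: [0.0, 1.0, 0.013, 0.0]
force: [1.4, -4.4, 1.2]
opening: 0.994
```

Pushing against about 4 N of sliding friction. I'll creep up to the lay.

```bash
python3 -m inch '[0,-0.1,0,0,0,0,8.5, 0,-0.2,0,0,0,0,8.5, 0,-0.3,0,0,0,0,8.5, 0,-0.35,0,0,0,0,8.5, 0,-0.4,0,0,0,0,8.5, 0,-0.45,0,0,0,0,8.5, 0,-0.5,0,0,0,0,8.5, 0,-0.5,0,0,0,0,8.5]'; python3 - <<'E'
from station import manip
import cv2
i=manip.read_camera("scene")[190:335,200:400,::-1]
cv2.imwrite("pics/c6.png",cv2.resize(i,None,fx=4,fy=4,interpolation=cv2.INTER_CUBIC))
E
```

```text
clock: 8.25
tcp_pos: [0.5285, -0.04, 0.0315]
orientation: [-0.0, 1.0, 0.014, 0.0]
force: [0.3, -3.6, 1.8]
opening: 0.994
```

View pics/c6.png

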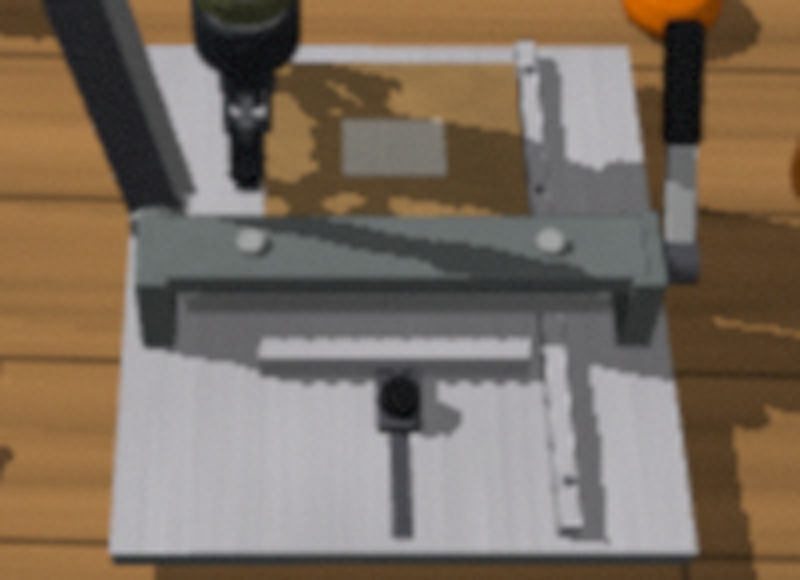

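The book has followed and lies almost against the lay (its image-right edge at 517–527 touches the lay's). I'll keep going until the force rises.

```bash
python3 -m inch '[0,-0.05,0,0,0,0,8.5, 0,-0.1,0,0,0,0,8.5, 0,-0.15,0,0,0,0,8.5, 0,-0.2,0,0,0,0,8.5, 0,-0.2,0,0,0,0,8.5, 0,-0.25,0,0,0,0,8.5, 0,-0.25,0,0,0,0,8.5, 0,-0.25,0,0,0,0,8.5]'
```

```text
clock: 9.1
tcp_pos: [0.5284, -0.0375, 0.0315]
orientation: [-0.0, 1.0, 0.014, 0.0]
force: [0.7, -3.5, 1.4]
opening: 0.997
```

```bash
python3 -m inch '[0,-0.05,0,0,0,0,8.5, 0,-0.1,0,0,0,0,8.5, 0,-0.15,0,0,0,0,8.5, 0,-0.2,0,0,0,0,8.5, 0,-0.2,0,0,0,0,8.5, 0,-0.25,0,0,0,0,8.5, 0,-0.25,0,0,0,0,8.5, 0,-0.25,0,0,0,0,8.5]'
```

```text
clock: 9.9
tcp_pos: [0.5284, -0.0371, 0.0315]
orientation: [0.002, 1.0, 0.013, -0.0]
force: [-0.5, -11.4, 1.6]
opening: 0.997
```

Flush on the lay at about 11 N, with the lay face at y≈0.163 as expected. Now I'll back off, lift, turn 90° and go to the front edge.

```bash
python3 -m inch '[0,1,0,0,0,0,8.5, 0,1.5,-2,0,0,0,8.5, 0,1.5,-5,0,0,0,8.5, -2,0,-7,0,0,-0.14,8.5, -4,-3,-7,0,0,-0.28,8.5, -6.5,-6,-7,0,0,-0.42,8.5, -8.5,-9,-7,0,0,-0.56,8.5, -9.7,-10.7,-7,0,0,-0.7,8.5]'; python3 -m inch '[0,0,0,0,0,-0.14,8.5, 0,0,0,0,0,-0.28,8.5, 0,0,0,0,0,-0.42,8.5, 0,0,0,0,0,-0.56,8.5, 0,0,0,0,0,-0.7,8.5, 0,0,0,0,0,-0.84,8.5, 0,0,0,0,0,-0.871,8.5, 0,0,0,0,0,-0.871,8.5]'; python3 -c "
from station import manip
from scipy.spatial.transform import Rotation as R
s=manip.get_state();q=s['orientation'];print(s['tcp_pos'],R.from_quat([q[1],q[2],q[3],q[0]]).as_matrix().round(3))"
```

```text
clock: 10.7
tcp_pos: [0.4255, 0.0717, 0.1009]
orientation: [-0.002, 0.933, 0.359, -0.001]
force: [-0.5, -0.2, -0.3]
opening: 0.996
clock: 11.5
tcp_pos: [0.4277, 0.07, 0.1011]
orientation: [-0.001, 0.697, 0.717, 0.0]
force: [0.4, 0.8, -0.0]
opening: 0.997
[0.42772921 0.07000952 0.10105639] [[-0.028  1.    -0.001]
 [ 1.     0.028  0.002]
 [ 0.002 -0.001 -1.   ]]
```

```bash
python3 -m inch '[0,0,2,0,0,0,8.5, 0,0,4,0,0,0,8.5, 0,0,5.5,0,0,0,8.5, 0,0,6.4,0,0,0,8.5, 0,0,6.8,0,0,0,8.5, 0,0.5,6.8,0,0,0,8.5, 0,1,6.8,0,0,0,8.5, 0,1.5,6.8,0,0,0,8.5]'; python3 -m inch '[0,0.5,0,0,0,0,8.5, 0,1,0,0,0,0,8.5, 0,1.4,0,0,0,0,8.5, 0.02,1.8,0,0,0,0,8.5, 0.04,2.2,0,0,0,0,8.5, 0.06,2.6,0,0,0,0,8.5, 0.08,3,0,0,0,0,8.5, 0.1,3.4,0,0,0,0,8.5]'
```

```text
clock: 12.3
tcp_pos: [0.4449, 0.0697, 0.0342]
orientation: [0.001, 0.697, 0.717, 0.001]
force: [0.5, -0.0, 0.6]
opening: 0.994
clock: 13.1
tcp_pos: [0.474, 0.0709, 0.0329]
orientation: [-0.002, 0.698, 0.716, -0.003]
force: [-9.9, -3.4, 6.5]
opening: 0.997
```

```bash
python3 -m inch '[0,0,0,0,0,0,8.5, 0,0.1,0,0,0,0,8.5, 0,0.3,0,0,0,0,8.5, 0,0.6,0,0,0,0,8.5, 0,0.9,0,0,0,0,8.5, 0,1.2,0,0,0,0,8.5, 0,1.5,0,0,0,0,8.5, 0,1.8,0,0,0,0,8.5]';python3 - <<'E'
from station import manip
import cv2
print(manip.get_state()["moment"])
i=manip.read_camera("scene")[190:335,200:400,::-1]
cv2.imwrite("pics/c7.png",cv2.resize(i,None,fx=4,fy=4,interpolation=cv2.INTER_CUBIC))
E
```

```text
clock: 13.9
tcp_pos: [0.4923, 0.0714, 0.0328]
orientation: [-0.002, 0.698, 0.716, -0.003]
force: [-8.0, -3.5, 4.5]
opening: 0.994
[-0.60704505  1.50043623 -0.06929948]
```

View pics/c7.png

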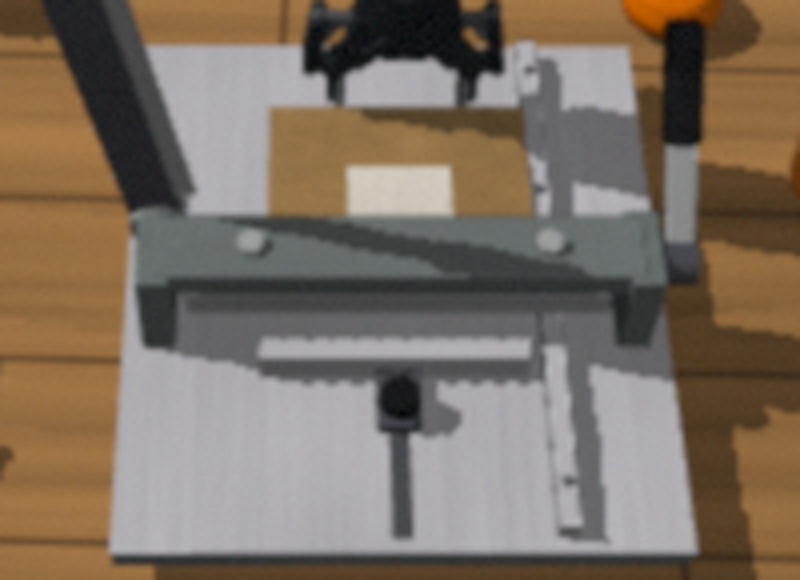

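Advancing flush along the lay, front edge at crop row 107 and square. Continuing.

```bash
python3 -m inch '[0,0.5,0,0,0,0,8.5, 0,1,0,0,0,0,8.5, 0,1.5,0,0,0,0,8.5, 0,2,0,0,0,0,8.5, 0,2.5,0,0,0,0,8.5, 0,3,0,0,0,0,8.5, 0,3.4,0,0,0,0,8.5, 0,3.7,0,0,0,0,8.5]'; python3 -m inch '[0,0.2,0,0,0,0,8.5, 0,0.4,0,0,0,0,8.5, 0,0.5,0,0,0,0,8.5, 0,0.6,0,0,0,0,8.5, 0,0.7,0,0,0,0,8.5, 0,0.8,0,0,0,0,8.5, 0,0.9,0,0,0,0,8.5, 0,1,0,0,0,0,8.5]'
```

```text
clock: 14.75
tcp_pos: [0.5299, 0.0724, 0.0328]
orientation: [-0.001, 0.698, 0.716, -0.002]
force: [-6.8, -2.4, 4.6]
opening: 0.994
clock: 15.55
tcp_pos: [0.5395, 0.0727, 0.0328]
orientation: [-0.001, 0.698, 0.716, -0.003]
force: [-6.8, -2.4, 4.5]
opening: 0.997
```

```bash
python3 -m inch '[0,0.05,0,0,0,0,8.5, 0,0.1,0,0,0,0,8.5, 0,0.15,0,0,0,0,8.5, 0,0.2,0,0,0,0,8.5, 0,0.25,0,0,0,0,8.5, 0,0.3,0,0,0,0,8.5, 0,0.3,0,0,0,0,8.5, 0,0.3,0,0,0,0,8.5]'; python3 -m inch '[0,0.05,0,0,0,0,8.5, 0,0.1,0,0,0,0,8.5, 0,0.15,0,0,0,0,8.5, 0,0.2,0,0,0,0,8.5, 0,0.2,0,0,0,0,8.5, 0,0.2,0,0,0,0,8.5, 0,0.2,0,0,0,0,8.5, 0,0.2,0,0,0,0,8.5]'
```

```text
clock: 16.35
tcp_pos: [0.5426, 0.0728, 0.0328]
orientation: [-0.001, 0.698, 0.716, -0.002]
force: [-6.6, -1.9, 4.0]
opening: 0.999
clock: 17.15
tcp_pos: [0.5447, 0.0728, 0.0328]
orientation: [-0.001, 0.698, 0.716, -0.002]
force: [-6.8, -2.6, 3.6]
opening: 0.999
```

```bash
python3 -m inch '[0,0.05,0,0,0,0,8.5, 0,0.1,0,0,0,0,8.5, 0,0.15,0,0,0,0,8.5, 0,0.2,0,0,0,0,8.5, 0,0.2,0,0,0,0,8.5, 0,0.2,0,0,0,0,8.5, 0,0.2,0,0,0,0,8.5, 0,0.2,0,0,0,0,8.5]'
```

```text
clock: 17.95
tcp_pos: [0.5466, 0.0729, 0.0328]
orientation: [-0.001, 0.698, 0.716, -0.002]
force: [-7.8, -3.3, 3.4]
opening: 0.992
```

```bash
python3 -m inch '[0,0.05,0,0,0,0,8.5, 0,0.1,0,0,0,0,8.5, 0,0.15,0,0,0,0,8.5, 0,0.15,0,0,0,0,8.5, 0,0.15,0,0,0,0,8.5, 0,0.15,0,0,0,0,8.5, 0,0.15,0,0,0,0,8.5, 0,0.15,0,0,0,0,8.5]'
```

```text
clock: 18.75
tcp_pos: [0.5482, 0.0729, 0.0329]
orientation: [-0.001, 0.698, 0.716, -0.002]
force: [-6.4, -3.4, 3.8]
opening: 0.994
```

```bash
python3 -m inch '[0,0.05,0,0,0,0,8.5, 0,0.1,0,0,0,0,8.5, 0,0.15,0,0,0,0,8.5, 0,0.2,0,0,0,0,8.5, 0,0.2,0,0,0,0,8.5, 0,0.2,0,0,0,0,8.5, 0,0.2,0,0,0,0,8.5, 0,0.2,0,0,0,0,8.5]'
```

```text
clock: 19.55
tcp_pos: [0.5502, 0.073, 0.0328]
orientation: [-0.001, 0.698, 0.716, -0.002]
force: [-6.0, -2.2, 2.7]
opening: 0.994
```

```bash
python3 -m inch '[0,0.05,0,0,0,0,8.5, 0,0.1,0,0,0,0,8.5, 0,0.15,0,0,0,0,8.5, 0,0.15,0,0,0,0,8.5, 0,0.15,0,0,0,0,8.5, 0,0.15,0,0,0,0,8.5, 0,0.15,0,0,0,0,8.5, 0,0.15,0,0,0,0,8.5]'
```

```text
clock: 20.35
tcp_pos: [0.5513, 0.073, 0.0328]
orientation: [-0.002, 0.698, 0.716, -0.003]
force: [-8.0, -2.4, 4.5]
opening: 0.998
```

```bash
python3 -m inch '[0,0.03,0,0,0,0,8.5, 0,0.06,0,0,0,0,8.5, 0,0.08,0,0,0,0,8.5, 0,0.08,0,0,0,0,8.5, 0,0.08,0,0,0,0,8.5, 0,0.08,0,0,0,0,8.5, 0,0.08,0,0,0,0,8.5, 0,0.08,0,0,0,0,8.5]'
```

```text
clock: 21.15
tcp_pos: [0.5513, 0.073, 0.0328]
orientation: [-0.002, 0.698, 0.716, -0.003]
force: [-8.8, -2.6, 5.9]
opening: 0.993
```

```bash
python3 -m inch '[0,0.04,0,0,0,0,8.5, 0,0.08,0,0,0,0,8.5, 0,0.1,0,0,0,0,8.5, 0,0.1,0,0,0,0,8.5, 0,0.1,0,0,0,0,8.5, 0,0.1,0,0,0,0,8.5, 0,0.1,0,0,0,0,8.5, 0,0.1,0,0,0,0,8.5]'
```

```text
clock: 21.95
tcp_pos: [0.5513, 0.073, 0.0328]
orientation: [-0.003, 0.698, 0.717, -0.004]
force: [-11.4, -3.3, 8.1]
opening: 0.999
```

```bash
python3 -m inch '[0,0.03,-0.05,0,0,0,8.5, 0,0.06,-0.08,0,0,0,8.5, 0,0.08,-0.08,0,0,0,8.5, 0,0.08,-0.08,0,0,0,8.5, 0,0.08,-0.08,0,0,0,8.5, 0,0.08,-0.08,0,0,0,8.5, 0,0.08,-0.08,0,0,0,8.5, 0,0.08,-0.08,0,0,0,8.5]'; python3 - <<'E'
from station import manip
for k in range(1): s=manip.get_state();print(s["force"],s["moment"])
E
```

```text
clock: 22.75
tcp_pos: [0.5512, 0.073, 0.0328]
orientation: [-0.003, 0.698, 0.716, -0.004]
force: [-12.3, -3.2, 5.3]
opening: 0.997
[-12.30889795  -3.24770894   5.34636806] [-0.65596974  2.31353074  0.00385791]
```

```bash
python3 -m inch '[0,0.03,-0.02,0,0,0,8.5, 0,0.05,-0.03,0,0,0,8.5, 0,0.05,-0.03,0,0,0,8.5, 0,0.05,-0.03,0,0,0,8.5, 0,0.05,-0.03,0,0,0,8.5, 0,0.05,-0.03,0,0,0,8.5, 0,0.05,-0.03,0,0,0,8.5, 0,0.05,-0.03,0,0,0,8.5]'; python3 - <<'E'
from station import manip
import cv2
i=manip.read_camera("scene")[190:335,200:400,::-1]
cv2.imwrite("pics/c8.png",cv2.resize(i,None,fx=4,fy=4,interpolation=cv2.INTER_CUBIC))
E
```

```text
clock: 23.55
tcp_pos: [0.5512, 0.073, 0.0329]
orientation: [-0.004, 0.698, 0.716, -0.005]
force: [-12.5, -2.6, 4.8]
opening: 0.992
```

View pics/c8.png

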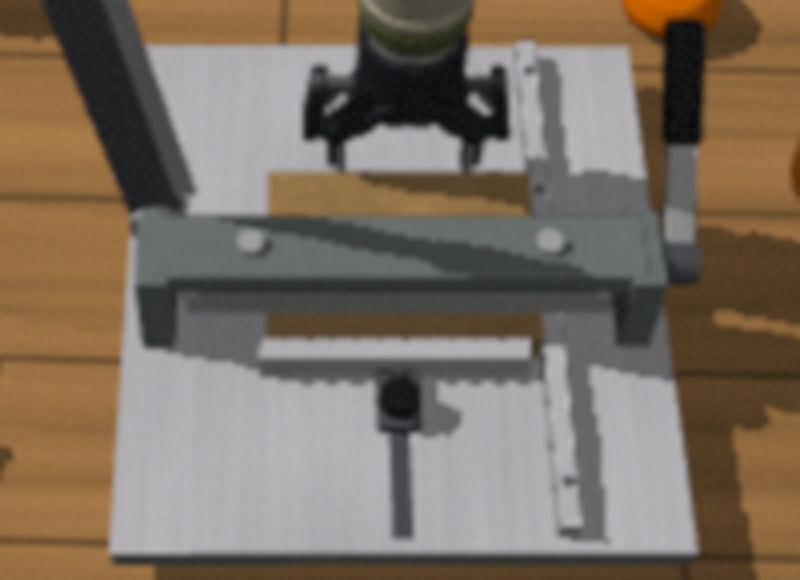

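Book tight against the gauge (its far edge at row 337) and the lay (column 528), with 12.5 N held steady. Backing off now, and checking how close the vase and pumpkin are before I move to the lever.

```bash
python3 -m inch '[0,-0.3,0,0,0,0,8.5, 0,-0.8,0,0,0,0,8.5, 0,-2,0,0,0,0,8.5, 0,-4,0,0,0,0,6, 0,-5,-3,0,0,0,3, 0,-5,-7,0,0,0,0, 0,-5,-12,0,0,0,0, 0,-5,-17,0,0,0,0]'; python3 - <<'E'
from h import *
f=lambda c,u,v,z:print(c,u,v,z,px(c,u,v,z).round(3))
f("scene",413,238,0.01);f("side",235,195,.01)
for u,v in((425,155),(432,170),(455,180),(445,152)):f("scene",u,v,.35)
for u,v in((225,123),(252,107)):f("side",u,v,.35)
f("scene",367,195,.02);f("scene",371,198,.22);f("scene",371,225,.16)
E
```

```text
clock: 24.4
tcp_pos: [0.5076, 0.0726, 0.2066]
orientation: [0.0, 0.697, 0.717, 0.001]
force: [1.4, 0.4, -0.6]
opening: 0.142
scene 413 238 0.01 [0.532 0.419 0.01 ]
side 235 195 0.01 [0.515 0.399 0.01 ]
scene 425 155 0.35 [0.516 0.372 0.35 ]
scene 432 170 0.35 [0.567 0.38  0.35 ]
scene 455 180 0.35 [0.598 0.429 0.35 ]
scene 445 152 0.35 [0.504 0.424 0.35 ]
side 225 123 0.35 [0.46  0.286 0.35 ]
side 252 107 0.35 [0.592 0.412 0.35 ]
scene 367 195 0.02 [0.374 0.293 0.02 ]
scene 371 198 0.22 [0.551 0.255 0.22 ]
scene 371 225 0.16 [0.597 0.26  0.16 ]
```

```bash
python3 -m inch '[0,0,-4,0,0,0,0, 2,0,-7,0,0,0,0, 5,1,-7,0,0,0,0, 9,2.5,-7,0,0,0,0, 13,4.5,-7,0,0,0,0, 16,6.3,-7,0,0,0,0, 17.9,7.3,-7,0,0,0,0, 17.9,7.3,-7,0,0,0,0]'; python3 - <<'E'
from station import manip
import cv2
print(manip.get_state()["tcp_pos"])
i=manip.read_camera("side")[110:245,190:370,::-1]
cv2.imwrite("pics/c9.png",cv2.resize(i,None,fx=4.4,fy=4.4,interpolation=cv2.INTER_CUBIC))
E
```

```text
clock: 25.2
tcp_pos: [0.5768, 0.2562, 0.2737]
orientation: [-0.0, 0.696, 0.718, 0.001]
force: [0.0, -0.5, 0.7]
opening: 0.0
[0.57684335 0.25623964 0.27373275]
```

View pics/c9.png

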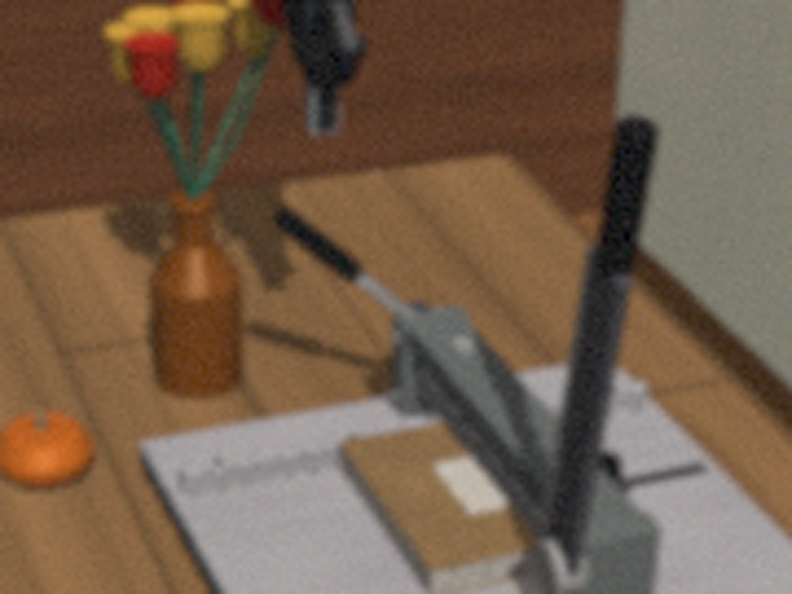

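Shut tips sit straight above the grip, about 75 mm clear. Pressing down.

```bash
python3 -m inch '[0,0,1.5,0,0,0,0, 0,0,3,0,0,0,0, 0,0,4.5,0,0,0,0, 0,0,5.5,0,0,0,0, 0,0,6.5,0,0,0,0, 0,0,7.3,0,0,0,0, 0,0,8.1,0,0,0,0, 0,0,8.9,0,0,0,0]'; python3 -m inch '[0,0,0.6,0,0,0,0, 0,0,1.2,0,0,0,0, 0,0,1.8,0,0,0,0, 0,0,2.4,0,0,0,0, 0,0,3,0,0,0,0, 0,0,3.5,0,0,0,0, 0,0,4,0,0,0,0, 0,0,4.5,0,0,0,0]'
```

```text
clock: 26.05
tcp_pos: [0.5762, 0.2534, 0.1858]
orientation: [0.001, 0.697, 0.717, 0.001]
force: [0.7, -0.3, 2.9]
opening: 0.005
clock: 26.85
tcp_pos: [0.5755, 0.2534, 0.1401]
orientation: [-0.0, 0.697, 0.717, -0.0]
force: [-1.5, -0.6, 2.8]
opening: 0.001
```

```bash
python3 -m inch '[0,0,0.2,0,0,0,0, 0,0,0.4,0,0,0,0, 0,0,0.6,0,0,0,0, 0,0,0.8,0,0,0,0, 0,0,1,0,0,0,0, 0,0,1.2,0,0,0,0, 0,0,1.2,0,0,0,0, 0,0,1.2,0,0,0,0]'
```

```text
clock: 27.65
tcp_pos: [0.5756, 0.2533, 0.1282]
orientation: [0.0, 0.697, 0.717, -0.0]
force: [-1.1, 0.3, -0.1]
opening: 0.001
```

```bash
python3 -m inch '[0,0,0.1,0,0,0,0, 0,0,0.2,0,0,0,0, 0,0,0.3,0,0,0,0, 0,0,0.4,0,0,0,0, 0,0,0.5,0,0,0,0, 0,0,0.6,0,0,0,0, 0,0,0.7,0,0,0,0, 0,0,0.8,0,0,0,0]'
```

```text
clock: 28.45
tcp_pos: [0.5755, 0.2534, 0.1204]
orientation: [0.0, 0.697, 0.717, 0.0]
force: [-0.8, 0.3, 4.1]
opening: 0.002
```

```bash
python3 -m inch '[0,0,0.1,0,0,0,0, 0,0,0.2,0,0,0,0, 0,0,0.3,0,0,0,0, 0,0,0.4,0,0,0,0, 0,0,0.5,0,0,0,0, 0,0,0.5,0,0,0,0, 0,0,0.6,0,0,0,0, 0,0,0.6,0,0,0,0]'
```

```text
clock: 29.25
tcp_pos: [0.5756, 0.2534, 0.1144]
orientation: [0.0, 0.697, 0.717, -0.0]
force: [-1.7, 0.3, 2.2]
opening: 0.001
```

```bash
python3 -m inch '[0,0,0.1,0,0,0,0, 0,0,0.2,0,0,0,0, 0,0,0.3,0,0,0,0, 0,0,0.3,0,0,0,0, 0,0,0.4,0,0,0,0, 0,0,0.4,0,0,0,0, 0,0,0.4,0,0,0,0, 0,0,0.4,0,0,0,0]'; python3 -m inch '[0,0,0.1,0,0,0,0, 0,0,0.2,0,0,0,0, 0,0,0.3,0,0,0,0, 0,0,0.3,0,0,0,0, 0,0,0.3,0,0,0,0, 0,0,0.3,0,0,0,0, 0,0,0.3,0,0,0,0, 0,0,0.3,0,0,0,0]'
```

```text
clock: 30.05
tcp_pos: [0.5757, 0.2534, 0.1104]
orientation: [0.0, 0.697, 0.717, 0.0]
force: [-1.1, -0.5, 1.4]
opening: 0.001
clock: 30.85
tcp_pos: [0.5758, 0.2533, 0.1074]
orientation: [0.0, 0.697, 0.717, 0.0]
force: [-0.4, 0.0, 0.4]
opening: 0.001
```

```bash
python3 -m inch '[0,0,0.1,0,0,0,0, 0,0,0.2,0,0,0,0, 0,0,0.3,0,0,0,0, 0,0,0.3,0,0,0,0, 0,0,0.3,0,0,0,0, 0,0,0.3,0,0,0,0, 0,0,0.3,0,0,0,0, 0,0,0.3,0,0,0,0]'
```

```text
clock: 31.65
tcp_pos: [0.5756, 0.2534, 0.1053]
orientation: [0.0, 0.697, 0.717, 0.0]
force: [-2.8, -0.7, 6.1]
opening: -0.001
```

```bash
python3 -m inch '[0,0,0.1,0,0,0,0, 0,0,0.2,0,0,0,0, 0,0,0.2,0,0,0,0, 0,0,0.2,0,0,0,0, 0,0,0.2,0,0,0,0, 0,0,0.2,0,0,0,0, 0,0,0.2,0,0,0,0, 0,0,0.2,0,0,0,0]'
```

```text
clock: 32.45
tcp_pos: [0.5756, 0.2534, 0.1051]
orientation: [0.001, 0.697, 0.717, 0.001]
force: [-5.8, -1.5, 16.3]
opening: -0.002
```

Hard stop: 16 N with no further travel. Releasing straight up, then one last look.

```bash
python3 -m inch '[0,0,-0.3,0,0,0,0, 0,0,-1,0,0,0,0, 0,0,-3,0,0,0,0, 0,0,-6,0,0,0,0, 0,0,-9,0,0,0,0, 0,0,-12,0,0,0,0, 0,0,-15,0,0,0,0, -3,-4,-17,0,0,0,0]'; python3 - <<'E'
from station import manip
import cv2,numpy as np
a=manip.read_camera("scene")[195:330,210:380,::-1];b=manip.read_camera("side")[180:290,215:385,::-1]
r=lambda i,w,h:cv2.resize(i,(w,h),interpolation=cv2.INTER_CUBIC)
s=np.hstack([r(a,400,318),r(b,400,318)])
cv2.imwrite("pics/c10.png",s);print(manip.get_state()["force"])
E
```

```text
clock: 33.25
tcp_pos: [0.5436, 0.2263, 0.2708]
orientation: [0.001, 0.697, 0.717, 0.001]
force: [0.1, -0.6, 1.0]
opening: 0.004
[ 0.87721397 -0.17721116 -0.22472819]
```

View pics/c10.png

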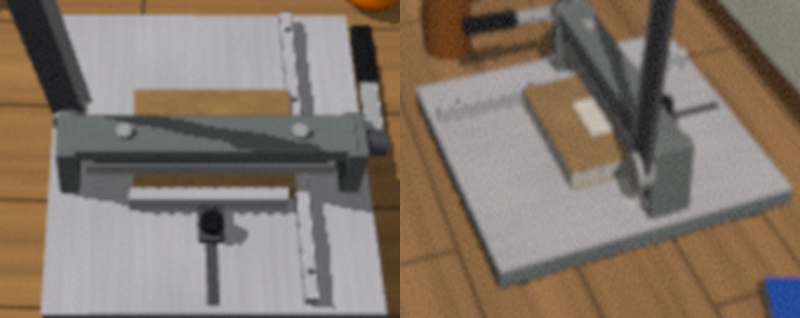

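The lever is level (right panel 465–555, 15–22), the book sits in the corner against gauge and lay, and the robot is clear. Handing in.

```bash
python3 -c "
from station import manip
print(manip.hand_in())"
```

```text
the job is handed in; nothing more can be done
None
```

The book is loaded against the side lay and back gauge, the clamp lever is fully down, and I handed the job in at about 33 s of the 72 s allowed.

- **Side lay:** I pushed the book sideways with both fingers until it met the lay, at about 11 N.
- **Back gauge:** I then slid it forward along the lay until it stopped against the gauge. I held about 12 N at the fingers for roughly 1.6 s. The highest reading at the end of any move was 12.5 N, under the 18 N dent limit.
- **Clamp lever:** I pressed it down to its stop, where it took 16 N with no further travel. Then I let go and lifted clear.

**Last checks:** the final pictures show the book square in the corner, touching gauge and lay, with the lever level. The wrist force was about zero, so the robot was touching nothing. I never moved the arm to the other things on the table. I did not check them in a full final picture.

**What disagreed:**
- The fingertips sit 10 to 25 mm farther back than the stated tool frame suggests. My first sideways push therefore passed just over the book without touching it, and I repeated it lower.
- I could not measure the force on the gauge directly. I estimate about 5 N, from the 12.5 N at the fingers less about 7 N of sliding friction.

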